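# Take the flat battery out of the test reader

## Task

One of the two test readers has a flat battery: the pack with the red top. Squeeze the two orange release buttons on its sides together, lift the pack out and leave it standing upright on the floor of the blue tray. Leave the green-topped pack in its reader.

Things in the scene. Friction and masses are not known exactly. Their poses are not given: they have to be found in the camera images.
- pack_red: Flat battery pack: upright grey block 50 (x) by 36 (y) by 92 mm high, about 0.25 kg, red top, an orange release button on each y side. Origin: centre of its underside, z up. Starts in the bay (2 mm play) of a fixed white reader, 150 by 130 mm, top 62 mm above the table; underside 22 mm above the table, so 40 mm of it is in the bay, 52 mm stands out. Can be carried by the squeezed buttons.
- pack_red_left (a joint): Press of the button on the pack's +y side: 0 = out, 0.010 m = fully in; spring return, 1.5 N rising to 3 N. Face 22 mm wide (x), 26 mm tall, centred 70 mm above the underside; the two faces are 62 mm apart at rest, 42 mm when both are fully in.
- pack_red_right (a joint): The same button on the pack's -y side, pressed towards +y. Each button draws in a hook inside the bay, 22 to 28 mm above the underside: the pack lifts only when both are about 6 mm in or more, and both must stay in until the hooks are above the reader's top (about 40 mm of lift).
- tray: Blue open tray, fixed to the table, 150 mm (its x) by 130 mm (its y), 30 mm high, walls and floor 4 mm thick, empty. Origin at the centre of its underside, z up.
- pack_green: The charged pack, the same in every way but with a green top, standing in the other reader. Not to be taken out. Origin at the centre of its underside.
Mind the look-alikes: they are no part of the job. There is more than one size of the tray; the job needs the smallest.

How it is judged:
By the outcome, as a careful person would: the job done as asked, in the order asked, and still so for the second after the job is handed in, with the robot touching nothing.
It also fails if it takes over 45 s, if anything falls off the work surface, if the arm or the gripper's body presses on something with over 40 N, if the wrist force passes 120 N, or if a joint passes its speed limit or range.

## Robot

A 6-joint arm with a two-finger parallel gripper is mounted at the origin on the work surface. World frame = base frame: x ahead of the robot, y to its left, z up, the work surface at z = 0. Lengths are in mm, angles in rad, forces in N, time in s.
With the tool pointing down it reaches from about 350 to 725 mm from the base axis. Payload 4.3 kg.
Tool frame: the origin (TCP) lies at the very end of the fingers, on their centre line; the grasp point (between the pads) lies env.grip_point_offset behind it (env.grip_point_offset is the distance from the TCP to the grasp point, in mm); z points along the fingers, y is the line along which they close (so a half turn about z gives the same grasp; the last joint's range is limited). The gripper opens to 85 mm and grips with 20 to 120 N. Pads are 22 mm wide; open, the fingers measure 114 mm over their backs; the gripper's body (76 mm by 85 mm) begins 54 mm behind the grasp point. The pads swing forward as they close: fully open they stand 13 mm farther back than shut.
Start: joints at [-1.43, 0.377, 0.081, 1.274, 0, 1.46], TCP at [142.712, -557.046, 231.329] pointing down, gripper open.
Joint ranges: [-2.72, 2.72], [-0.84, 1.66], [-1.02, 1.22], [-1.77, 2.12], [-1.37, 1.28], [-3.14, 3.14]. Speed limits (rad/s): [2.57, 2.57, 3.14, 3.14, 3.14, 3.14].

## Interface

Orientations are given as a rotation vector (axis times angle).
In Python, from bench import env gives the robot as it stands. The module is installed in compiled form; this text tells all that it offers.
- The arm moves only by the tool send_rows, never from a script. Its argument "series" is a list of rows, each an object with "delta_pos": the shift along the world's x, y, z in mm, a list of three; "turn": the turn about the world's z in degrees. A call has 1 to 12 rows; each row shifts and turns the commanded pose from where the row before left it; what a row does not reach is not made up. A row lasts 1/10 s, in which the tool goes at most 50 mm and 8.59 degrees, less where a joint would pass 70% of its speed; a pose out of reach is approached as far as the arm can. A call with a gripper value outside its range is refused whole. "claw" is the opening, from -1 (shut) to 1 (fully open), set as the call begins (left out, the last holds). The fingers move at their own pace and stop on an object; "grip_force" is the grip in N (left out, the last holds). Time passes only in rows, so rows that do not move let the fingers close. It gives the time, the measured TCP pose, the force, the opening and the grip force at its end, in the units of the state.
- env.get_state(): the state, without advancing time (a new reading comes with each control period).
- env.read_camera(name): name is "side" or "top" or "wrist"; returns a dict with "frame" (480x640x3 uint8, red, green, blue), "range_z" (480x640 float32, mm along the optical axis (not along the pixel's ray), 0 where there is no reading), "fx", "fy", "cx", "cy" (pixels), "xyz" and "attitude" of the camera in the world. Camera axes: x right, y down, z forward; pixel columns grow to the right and rows downward; lengths in mm; the calibration is good to about 2 mm. The wrist camera is an equidistant fisheye: a pixel r from the principal point sees the ray r / f radians off the axis. A picture is of the moment at which its call begins.
- env.hand_in(): hands the job in; it is judged then, once.
The state is a dict: "clock": time; "q": joint angles; "qvel": joint speeds; "joint_efforts": joint torques, N m; "eef_pos": TCP position; "tool_rot": TCP orientation; "contact_force": force on the tool from outside, world axes, zero at the start; "torque": the same for the moment, N m; "gripper_width": opening from 0.0 (shut) to 1.0 (fully open); "grip_force": force on a finger pad.
Only numpy, scipy, OpenCV 4.12 (cv2) and the standard library are available. Lean on these libraries where they do the work, as an engineer would, in place of code of your own. Each camera call takes 0.05 s, during which the arm holds its last target. There are 200 camera calls.

## Working session

There is one attempt and no reset: what is moved stays moved. The work goes in short steps, Python scripts to look and compute and a tool call to move; the robot and the scene stay as the last step left them, time stands still between calls to the robot, and variables do not carry over. Pictures are saved under pics/ and viewed, at most 10 in all, crops included, and the job is handed in when it is done.

Besides the shell and the picture viewer there is one more tool, called after "Call:" as a command line: name --argument value ..., lists and objects as JSON in quotes. send_rows: Moves the arm, as the interface text tells. Its arguments: {"type":"object","properties":{"series":{"type":"array","items":{"type":"object","properties":{"delta_pos":{"type":"array","items":{"type":"number"}},"turn":{"type":"number"}}}},"claw":{"type":"number"},"grip_force":{"type":"number"}},"required":["series"]}

```bash
mkdir -p pics; cat > h.py <<'E'
import numpy as np, cv2
from scipy.spatial.transform import Rotation as R
from bench import env
def cloud(c):
    z=c["range_z"].astype(float); v,u=np.mgrid[:480,:640]
    p=np.stack([(u-c["cx"])/c["fx"]*z,(v-c["cy"])/c["fy"]*z,z],-1)
    a=np.array(c["attitude"],float)
    M=a if a.shape==(3,3) else R.from_rotvec(a).as_matrix()
    P=p@M.T+np.array(c["xyz"]); P[z<=0]=np.nan
    return P
def save(c,n): cv2.imwrite("pics/"+n,c["frame"][:,:,::-1])
E
python3 - <<'E'
from h import *
c=env.read_camera("top"); d=env.read_camera("side")
np.savez("t.npz",f=c["frame"],P=cloud(c)); np.savez("s.npz",f=d["frame"],P=cloud(d))
save(c,"top0.png"); save(d,"side0.png")
print(c["xyz"],c["attitude"],d["xyz"],env.grip_point_offset); print(env.get_state())
E
```

```text
[ 355.90697251   16.62037448 1367.62185894] [-2.21881865  2.18954997 -0.03669231] [ 380.11630908 -682.67968061  629.56191397] 18.700000000000003
{'clock': 0.1, 'q': array([-1.43031003e+00,  3.78000387e-01,  7.97432580e-02,  1.27444308e+00,
       -6.72698898e-06,  1.46048597e+00]), 'qvel': array([ 0.0002349 , -0.00154623,  0.00350498, -0.00119852,  0.00031755,
        0.0014987 ]), 'joint_efforts': array([ 1.40113967e-03, -4.64693606e+01,  2.70582533e+01,  1.19977078e-02,
       -1.11461059e-04,  5.27370894e-07]), 'eef_pos': array([ 142.61222231, -556.39708087,  230.44212941]), 'tool_rot': array([-3.11503602e+00, -3.92680741e-01,  5.56524533e-05]), 'contact_force': array([-0.47045179,  0.87358337,  0.05029574]), 'torque': array([0.05682767, 0.02729769, 0.03094204]), 'grip_force': 0.0, 'gripper_width': 1.0019965443424563}
```

View pics/top0.png

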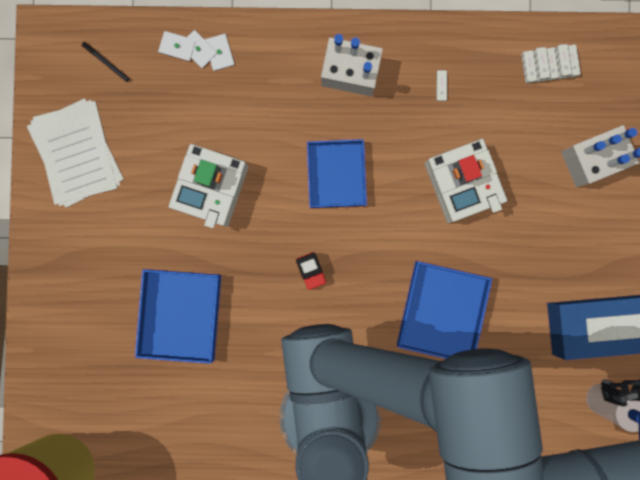

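View pics/side0.png

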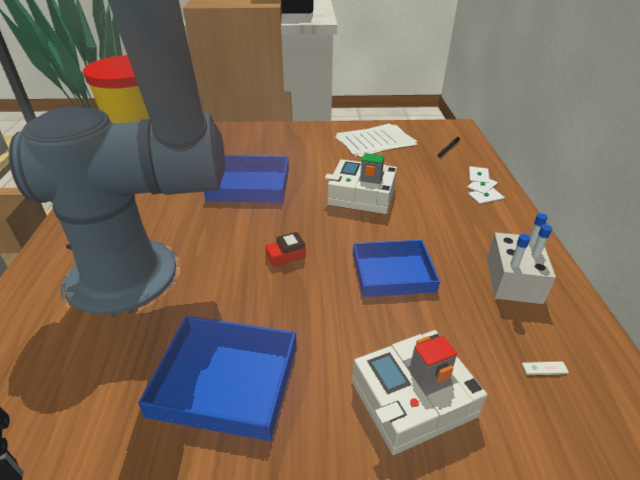

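The top view shows the red pack at about (468,169), the green pack at (205,173) and the smallest tray at (337,174). In the side view the red top is at (435,348), with orange buttons on both sides. Next I measure these.

```bash
python3 - <<'E'
from h import *
for n in "ts":
    D=np.load(n+".npz"); f=D["f"]; P=D["P"]; hsv=cv2.cvtColor(f,cv2.COLOR_RGB2HSV); H,S,V=[hsv[...,i].astype(int) for i in range(3)]
    x,y,z=P[...,0],P[...,1],P[...,2]
    def show(name,m):
        p=P[m]; 
        if len(p)<4: print(n,name,len(p)); return
        r=cv2.minAreaRect(p[:,:2].astype(np.float32))
        print(n,name,len(p),"mean",p.mean(0).round(1),"med z",np.median(p[:,2]).round(1),"rect",np.round(r[0],1),np.round(r[1],1),round(r[2],1))
    red=((H<6)|(H>174))&(S>150)&(V>100); org=(H>=7)&(H<20)&(S>200)&(V>120)
    near=(x>480)&(x<800)&(y<-150)&(y>-450)
    show("redtop",red&near&(z>100)&(z<130))
    o=org&near&(z>60)&(z<112)
    k,l,st,_=cv2.connectedComponentsWithStats(o.astype(np.uint8))
    for i in range(1,k):
        if st[i,4]>5: show("orange%s"%st[i,:4],l==i)
    show("reader", near&(z>55)&(z<68)&(x<750))
    show("grey",near&(z>70)&(z<112)&(S<80)&(V<160))
    blue=(H>105)&(H<125)&(S>150)
    tr=blue&(x>450)&(x<720)&(y>-130)&(y<130)
    show("tray rim",tr&(z>24)&(z<40)); show("tray floor",tr&(z<10)&(z>-5)); show("tray",tr&(z<45))
E
```

```text
t redtop 356 mean [ 556.1 -289.   113.2] med z 113.5 rect [ 557.1 -291.2] [46.9 40.1] 20.5
t reader 2892 mean [ 542.  -295.6   61.5] med z 61.6 rect [ 536.6 -296.4] [154.4 131.7] 21.2
t grey 95 mean [ 549.8 -271.4   91.4] med z 93.0 rect [ 551.5 -283.3] [46.9 54.1] 4.0
t tray rim 226 mean [541.9 -29.6  29.3] med z 29.2 rect [553.7  -7.5] [147.8 124.3] 3.5
t tray floor 3156 mean [556.2  -4.9   3.4] med z 3.5 rect [556.2  -5. ] [141.  122.5] 3.1
t tray 3526 mean [556.7  -6.9   5.5] med z 3.9 rect [553.8  -6.7] [148.3 125.4] 3.2
s redtop 745 mean [ 558.2 -292.   111.9] med z 112.0 rect [ 557.4 -287.7] [50.  43.2] 21.3
s orange[421 337   8   4] 15 mean [ 551.  -263.8  103. ] med z 103.1 rect [ 550.9 -263.7] [13.4  3.5] 23.9
s orange[441 366  12   6] 24 mean [ 570.8 -316.5  103.5] med z 103.4 rect [ 569.8 -316.7] [17.5  3.1] 19.8
s reader 5658 mean [ 538.4 -316.8   60.5] med z 60.4 rect [ 537.  -299.1] [157.2 131.8] 21.8
s grey 584 mean [ 548.1 -305.    91.3] med z 92.8 rect [ 554.7 -304.3] [29.9 59.7] 74.8
s tray rim 398 mean [569.5 -15.1  27. ] med z 27.1 rect [555.6  -8.4] [148.5 132. ] 3.5
s tray floor 2162 mean [564.6   1.5   2.2] med z 1.9 rect [559.1  -9.2] [137.7 133.1] 3.3
s tray 3058 mean [570.3  -0.9   7.9] med z 2.5 rect [555.6  -9.2] [148.5 133.6] 3.5
```

Call:
send_rows --series '[{"delta_pos": [36,23,-2],"turn": 0.6},{"delta_pos": [36,23,-2],"turn": 0.6},{"delta_pos": [36,23,-2],"turn": 0.6},{"delta_pos": [36,23,-2],"turn": 0.6},{"delta_pos": [36,23,-2],"turn": 0.6},{"delta_pos": [36,23,-2],"turn": 0.6},{"delta_pos": [36,23,-2],"turn": 0.6},{"delta_pos": [36,23,-2],"turn": 0.6},{"delta_pos": [36,23,-2],"turn": 0.6},{"delta_pos": [36,23,-2],"turn": 0.6},{"delta_pos": [36,23,-2],"turn": 0.6},{"delta_pos": [18.8,14,-2],"turn": 0.3}]' --claw 1 --grip_force 40

```text
clock: 1.3
eef_pos: [559.7, -287.7, 206.4]
tool_rot: [-3.086, -0.584, -0.0]
contact_force: [0.4, -0.5, 0.7]
gripper_width: 0.999
grip_force: 0.0
```

Call:
send_rows --series '[{"delta_pos": [0,0,0],"turn": 0},{"delta_pos": [0,0,0],"turn": 0},{"delta_pos": [0,0,0],"turn": 0}]'

```text
clock: 1.6
eef_pos: [556.6, -290.6, 207.2]
tool_rot: [-3.088, -0.578, 0.001]
contact_force: [-0.3, 0.1, 0.5]
gripper_width: 1.005
grip_force: 0.0
```

```bash
cat > m.py <<'E'
from h import *
s=env.get_state(); M=R.from_rotvec(s["tool_rot"]).as_matrix()
print(s["clock"],s["eef_pos"].round(1),"toolY",(np.degrees(np.arctan2(M[1,1],M[0,1]))%180).round(1),M[:,2].round(3),s["contact_force"].round(1),s["gripper_width"],s["grip_force"],s["q"].round(2))
E
cat > w.py <<'E'
from m import *
import sys
c=env.read_camera("wrist"); save(c,sys.argv[1])
z=c["range_z"].astype(float); v,u=np.mgrid[:480,:640]
a=(u-c["cx"])/c["fx"]; b=(v-c["cy"])/c["fy"]; th=np.hypot(a,b)+1e-9; k=np.tan(th)/th
p=np.stack([a*k*z,b*k*z,z],-1); A=np.array(c["attitude"],float); W=A if A.shape==(3,3) else R.from_rotvec(A).as_matrix()
P=p@W.T+np.array(c["xyz"]); P[(z<=0)|(th>1.4)]=np.nan
hsv=cv2.cvtColor(c["frame"],cv2.COLOR_RGB2HSV); H,S,V=[hsv[...,i].astype(int) for i in range(3)]
def show(n,m):
    q=P[m]
    if len(q)>4: r=cv2.minAreaRect(q[:,:2].astype(np.float32)); print(n,len(q),q.mean(0).round(1),"zmed",np.median(q[:,2]).round(1),np.round(r[0],1),np.round(r[1],1),round(r[2],1))
near=(np.hypot(P[...,0]-557,P[...,1]+290)<70)
show("red",near&((H<6)|(H>174))&(S>150)&(P[...,2]>105)&(P[...,2]<122))
o=(near&(H>=7)&(H<20)&(S>180)&(P[...,2]>70)&(P[...,2]<112)).astype(np.uint8)
n,l,st,_=cv2.connectedComponentsWithStats(o)
for i in range(1,n):
    if st[i,4]>8: show("org%s"%st[i],l==i)
show("reader",(np.abs(P[...,2]-62)<5)&(np.hypot(P[...,0]-537,P[...,1]+297)<120))
E
python3 w.py w0.png
```

```text
1.6 [ 556.6 -290.6  207.2] toolY 111.2 [-0.001 -0.    -1.   ] [-0.3  0.1  0.5] 1.0053105703295409 0.0 [-0.58  0.5   0.2   1.28 -0.    2.19]
red 3780 [ 561.2 -289.7  113.1] zmed 113.2 [ 559.8 -290.1] [49.7 36. ] 21.4
org[267 213  11  37 280] 280 [ 552.2 -263.8  101.4] zmed 103.6 [ 550.4 -264.3] [21.5  5.6] 19.4
org[345 213  11  37 298] 298 [ 572.2 -314.9  101.7] zmed 103.5 [ 570.4 -316. ] [22.   5.8] 22.6
reader 21382 [ 544.5 -297.    61.6] zmed 61.5 [ 535.5 -299.9] [162.4 130.7] 21.4
```

View pics/w0.png

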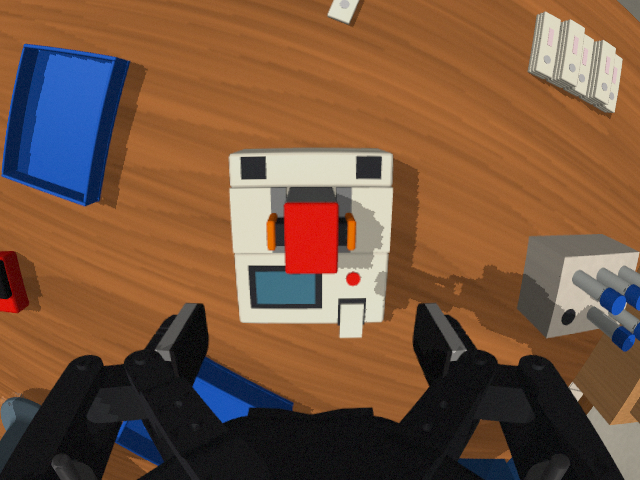

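The wrist view shows the red top at (311,237) midway between the orange buttons at (271,231) and (350,231). The fit agrees with the known sizes: centre (560,-290), yaw 21.4°, top z 113. I now descend and squeeze.

Call:
send_rows --series '[{"delta_pos": [2.5,0,-27],"turn": 0.2},{"delta_pos": [0,0,-30],"turn": 0},{"delta_pos": [0,0,-30],"turn": 0},{"delta_pos": [0,0,-25],"turn": 0},{"delta_pos": [0,0,-15],"turn": 0},{"delta_pos": [0,0,-10],"turn": 0},{"delta_pos": [0,0,0],"turn": 0},{"delta_pos": [0,0,0],"turn": 0}]'

```text
clock: 2.45
eef_pos: [560.1, -290.8, 71.1]
tool_rot: [3.086, 0.584, 0.001]
contact_force: [-0.0, 0.2, 0.8]
gripper_width: 1.002
grip_force: 0.0
```

Call:
send_rows --series '[{"delta_pos": [0,0,0],"turn": 0},{"delta_pos": [0,0,0],"turn": 0},{"delta_pos": [0,0,0],"turn": 0},{"delta_pos": [0,0,0],"turn": 0},{"delta_pos": [0,0,0],"turn": 0},{"delta_pos": [0,0,0],"turn": 0},{"delta_pos": [0,0,0],"turn": 0},{"delta_pos": [0,0,0],"turn": 0},{"delta_pos": [0,0,0],"turn": 0},{"delta_pos": [0,0,0],"turn": 0}]' --claw -1 --grip_force 40

```text
clock: 3.45
eef_pos: [560.8, -289.9, 72.8]
tool_rot: [3.085, 0.586, 0.003]
contact_force: [-2.3, 3.9, 11.8]
gripper_width: 0.431
grip_force: 41.3
```

```bash
python3 w.py w1.png
```

```text
3.45 [ 560.8 -289.9   72.8] toolY 111.5 [ 0.002 -0.001 -1.   ] [-2.3  3.9 11.8] 0.43111468045930645 41.28471493721008 [-0.58  0.57 -0.03  0.97  0.    2.19]
red 11750 [ 565.6 -288.3  113.1] zmed 113.2 [ 565.2 -298.3] [47.7 56.3] 21.8
reader 32975 [ 583.2 -280.9   61.2] zmed 61.3 [ 542.4 -297.2] [148.  131.4] 21.5
```

View pics/w1.png

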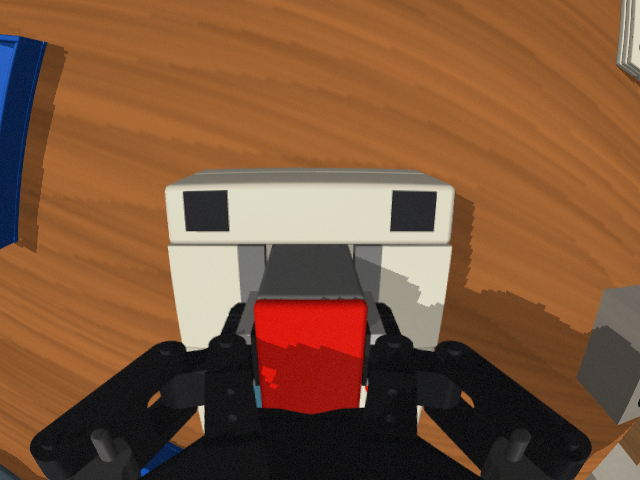

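The wrist view shows the fingers on both sides of the red top (312,355), with both buttons covered by the pads. The width reads a bit low, so I test with a small lift.

Call:
send_rows --series '[{"delta_pos": [0,0,2],"turn": 0},{"delta_pos": [0,0,2],"turn": 0},{"delta_pos": [0,0,2],"turn": 0},{"delta_pos": [0,0,2],"turn": 0},{"delta_pos": [0,0,0],"turn": 0}]'

```text
clock: 4.0
eef_pos: [560.0, -290.1, 78.3]
tool_rot: [3.087, 0.585, -0.0]
contact_force: [0.2, 0.0, -2.2]
gripper_width: 0.426
grip_force: 40.2
```

```bash
python3 w.py w2.png
```

```text
4.0 [ 560.  -290.1   78.3] toolY 111.5 [-0. -0. -1.] [ 0.2  0.  -2.2] 0.4257005472638827 40.240800976753235 [-0.58  0.57 -0.02  0.98 -0.    2.19]
red 11814 [ 564.9 -288.7  118.4] zmed 118.5 [ 561.1 -289.5] [47.4 37.9] 21.0
reader 32013 [ 582.4 -281.2   61.3] zmed 61.3 [ 546.9 -295.6] [139.5 131.1] 22.0
```

The pack rose 5 mm with only its own weight on the wrist, so both hooks are released. I lift it fully out.

Call:
send_rows --series '[{"delta_pos": [0,0,6],"turn": 0},{"delta_pos": [0,0,8],"turn": 0},{"delta_pos": [0,0,8],"turn": 0},{"delta_pos": [0,0,8],"turn": 0},{"delta_pos": [0,0,8],"turn": 0},{"delta_pos": [0,0,8],"turn": 0},{"delta_pos": [0,0,8],"turn": 0},{"delta_pos": [0,0,10],"turn": 0},{"delta_pos": [0,0,10],"turn": 0},{"delta_pos": [0,0,10],"turn": 0},{"delta_pos": [0,0,6],"turn": 0},{"delta_pos": [0,0,0],"turn": 0}]'

```text
clock: 5.25
eef_pos: [560.8, -290.5, 169.7]
tool_rot: [3.085, 0.585, 0.003]
contact_force: [-0.1, 0.3, -2.8]
gripper_width: 0.426
grip_force: 40.4
```

```bash
python3 w.py w3.png; python3 -c "
from h import *
d=env.read_camera('side'); save(d,'side1.png')"
```

```text
5.25 [ 560.8 -290.5  169.7] toolY 111.5 [ 0.002 -0.001 -1.   ] [-0.1  0.3 -2.8] 0.426193506171168 40.43926298618317 [-0.58  0.51  0.13  1.19 -0.    2.19]
reader 17151 [ 573.7 -284.4   61.2] zmed 61.3 [ 555.1 -292.3] [121.1 130.8] 21.5
```

View pics/side1.png

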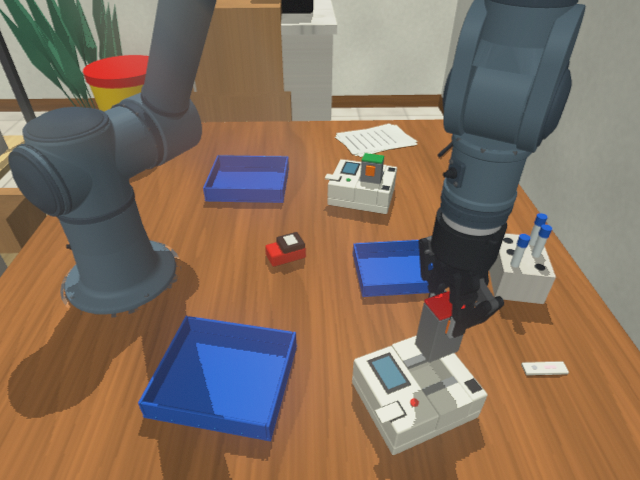

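The side view shows the pack, red top at (441,305), clear above its reader. The green pack at (372,168) is untouched. I carry the red one over the small tray.

Call:
send_rows --series '[{"delta_pos": [-0.5,12,0],"turn": 0},{"delta_pos": [-0.5,25,0],"turn": 0},{"delta_pos": [-0.5,30,0],"turn": 0},{"delta_pos": [-0.5,30,0],"turn": 0},{"delta_pos": [-0.5,30,0],"turn": 0},{"delta_pos": [-0.5,30,0],"turn": 0},{"delta_pos": [-0.5,30,0],"turn": 0},{"delta_pos": [-0.5,30,0],"turn": 0},{"delta_pos": [-0.5,28,0],"turn": 0},{"delta_pos": [-0.5,20,0],"turn": 0},{"delta_pos": [-0.5,12,0],"turn": 0},{"delta_pos": [0,5,0],"turn": 0}]'

```text
clock: 6.55
eef_pos: [553.8, -6.6, 168.0]
tool_rot: [-3.086, -0.588, 0.001]
contact_force: [0.8, 0.6, -3.0]
gripper_width: 0.427
grip_force: 40.5
```

Call:
send_rows --series '[{"delta_pos": [0,0,-10],"turn": 0},{"delta_pos": [0,0,-20],"turn": 0},{"delta_pos": [0,0,-20],"turn": 0},{"delta_pos": [0,0,-20],"turn": 0},{"delta_pos": [0,0,-15],"turn": 0},{"delta_pos": [0,0,-10],"turn": 0},{"delta_pos": [0,0,-6],"turn": 0},{"delta_pos": [0,0,-4],"turn": 0},{"delta_pos": [0,0,-2],"turn": 0},{"delta_pos": [0,0,0],"turn": 0},{"delta_pos": [0,0,0],"turn": 0}]'

```text
clock: 7.65
eef_pos: [555.1, -8.1, 61.9]
tool_rot: [3.086, 0.585, 0.002]
contact_force: [-0.2, -0.2, -2.3]
gripper_width: 0.425
grip_force: 40.5
```

```bash
python3 m.py; python3 -c "
from h import *
d=env.read_camera('side'); save(d,'side2.png')"
```

```text
7.65 [555.1  -8.1  61.9] toolY 111.5 [ 0.001 -0.    -1.   ] [-0.2 -0.2 -2.3] 0.4245325304023459 40.478514432907104 [-0.13  0.45 -0.27  0.85 -0.    2.64]
```

View pics/side2.png

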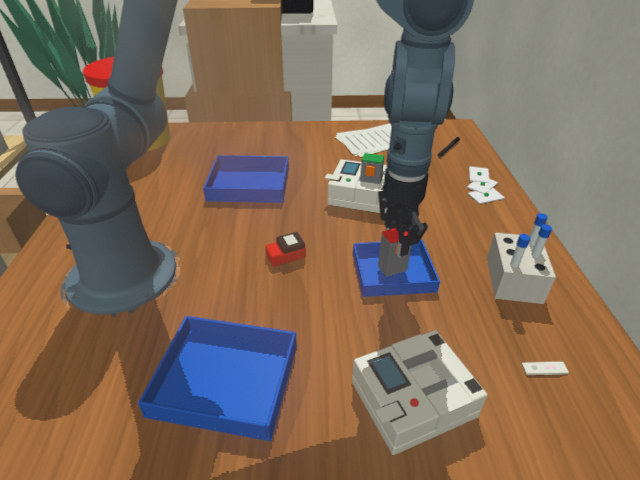

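The side view shows the pack upright inside the small tray's walls, its foot near (393,272), about 6 mm above the floor by calculation. I lower it slowly.

Call:
send_rows --series '[{"delta_pos": [0,0,-2],"turn": 0},{"delta_pos": [0,0,-1.5],"turn": 0},{"delta_pos": [0,0,-1.5],"turn": 0},{"delta_pos": [0,0,-1],"turn": 0},{"delta_pos": [0,0,0],"turn": 0},{"delta_pos": [0,0,0],"turn": 0}]'

```text
clock: 8.3
eef_pos: [554.5, -8.0, 55.3]
tool_rot: [3.087, 0.585, -0.0]
contact_force: [-0.3, -0.1, -2.5]
gripper_width: 0.427
grip_force: 40.5
```

Call:
send_rows --series '[{"delta_pos": [0,0,-0.5],"turn": 0},{"delta_pos": [0,0,-0.5],"turn": 0},{"delta_pos": [0,0,0],"turn": 0},{"delta_pos": [0,0,0],"turn": 0}]'

```text
clock: 8.7
eef_pos: [554.6, -8.0, 54.9]
tool_rot: [3.086, 0.585, 0.001]
contact_force: [-2.8, -0.5, 5.2]
gripper_width: 0.426
grip_force: 41.8
```

The force flipped sign, so the pack is on the floor. I release and rise.

Call:
send_rows --series '[{"delta_pos": [0,0,0],"turn": 0},{"delta_pos": [0,0,0],"turn": 0},{"delta_pos": [0,0,0],"turn": 0},{"delta_pos": [0,0,0],"turn": 0},{"delta_pos": [0,0,0],"turn": 0},{"delta_pos": [0,0,0],"turn": 0},{"delta_pos": [0,0,0],"turn": 0},{"delta_pos": [0,0,0],"turn": 0}]' --claw 1

```text
clock: 9.5
eef_pos: [554.6, -8.1, 54.4]
tool_rot: [3.086, 0.585, 0.0]
contact_force: [0.1, -0.1, 0.8]
gripper_width: 0.999
grip_force: 0.0
```

Call:
send_rows --series '[{"delta_pos": [0,0,8],"turn": 0},{"delta_pos": [0,0,15],"turn": 0},{"delta_pos": [0,0,20],"turn": 0},{"delta_pos": [0,0,25],"turn": 0},{"delta_pos": [0,0,25],"turn": 0},{"delta_pos": [0,0,25],"turn": 0},{"delta_pos": [0,0,20],"turn": 0},{"delta_pos": [0,0,10],"turn": 0},{"delta_pos": [0,0,0],"turn": 0},{"delta_pos": [0,0,0],"turn": 0}]'

```text
clock: 10.5
eef_pos: [554.2, -8.0, 201.7]
tool_rot: [-3.087, -0.585, 0.001]
contact_force: [1.2, -0.4, -0.9]
gripper_width: 0.997
grip_force: 0.0
```

```bash
python3 m.py; python3 - <<'E'
from h import *
d=env.read_camera('side'); save(d,'side3.png'); P=cloud(d); f=cv2.cvtColor(d["frame"],cv2.COLOR_RGB2HSV)
m=((f[...,0]<6)|(f[...,0]>174))&(f[...,1]>150)&(np.hypot(P[...,0]-555,P[...,1]+8)<60)&(P[...,2]>50)
p=P[m]; print(len(p),p.mean(0),np.percentile(p[:,2],[5,50,95]))
E
```

```text
10.5 [554.2  -8.  201.7] toolY 111.5 [-0.001 -0.    -1.   ] [ 1.2 -0.4 -0.9] 0.9970573987683795 0.0 [-0.13  0.34 -0.04  1.18 -0.    2.64]
315 [551.56940301 -11.72649114  93.50798902] [91.56412151 93.59821636 95.11014808]
```

View pics/side3.png

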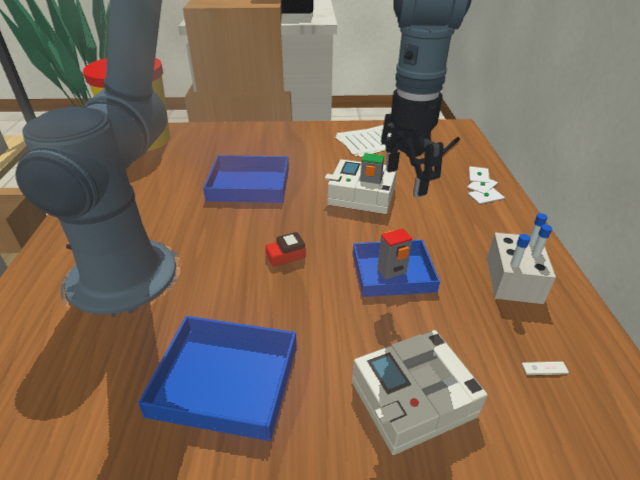

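The side view shows the red pack upright in the smallest tray at (397,255), its top at about 94–96 mm as expected. The gripper is clear of it, and the green pack is still in its reader at (372,168).

```bash
python3 -c "
from bench import env
print(env.hand_in())"
```

```text
the job is handed in; nothing more can be done
None
```

The red-topped pack is out of its reader and standing upright on the floor of the smallest blue tray, the green-topped pack is still in its reader, and the job was handed in at about 10.5 s (no verdict was returned).

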